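Spin down the loose winged cap of the detergent canister

ROBOT

A 6-joint arm with a two-finger parallel gripper is mounted at the origin on the work surface. World frame = base frame: x ahead of the robot, y to its left, z up, the work surface at z = 0. Lengths are in m, angles in rad, forces in N, time in s.
With the tool pointing down it reaches from about 0.3 to 0.775 m from the base axis. Payload 14.6 kg.
Tool frame: the origin (TCP) lies on the mounting face of the last link; the fingertips stand 199 mm ahead of it and the grasp point (between the pads) lies 180 mm ahead of it; z points along the fingers, y is the line along which they close (so a half turn about z gives the same grasp; the last joint's range is limited). The gripper opens to 94 mm and grips with 3 to 60 N. Pads are 16 mm wide; open, the fingers measure 119 mm over their backs; the gripper's body (75 mm by 177 mm) begins 78 mm behind the grasp point.
Start: joints at [-1.396, 0.3, 1.521, -0, 1.321, -0.067], TCP at [0.132, -0.534, 0.405] pointing down, gripper open.
Joint ranges: [-3.03, 3.03], [-0.79, 2.21], [0.23, 2.52], [-1.04, 4.18], [0, 3.07], [-2.55, 2.55]. Speed limits (rad/s): [2.22, 2.22, 2.57, 3.14, 3.14, 3.14].

INTERFACE

Orientations are given as [roll, pitch, yaw] about the fixed x, y, z axes, in that order (R = Rz(yaw) Ry(pitch) Rx(roll)).
In Python, from station import telemetry, cams, workorder, finder gives the robot as it stands.
- The arm moves only by the tool jog_arm, never from a script. Its argument "rows" is a list of rows, each an object with "gripper": the finger opening in m, from 0 to 0.094; "slide": the shift along the tool's x, y, z in m, a list of three; "spin": the turn about the tool's z in rad. In form: [{"gripper": gripper, "slide": [tx, ty, tz], "spin": spin}, ...]. A call has 1 to 8 rows; each row is the pose to reach, as a shift and turn from the pose commanded when the call began, along the tool's axes at that moment; what a row does not reach only later rows make up. A row lasts 1/10 s, in which the tool goes at most 50 mm and 8.59 degrees, less where a joint would pass 70% of its speed; a pose out of reach is approached as far as the arm can. A call with a gripper value outside its range is refused whole. The fingers move at their own pace and stop on an object; "squeeze" is the grip in N (left out, the last holds). Time passes only in rows, so rows that repeat a pose let the fingers close. It gives the time, the measured TCP pose, the force, the opening and the grip force at its end, in the units of the state.
- telemetry.get_obs(): the state, without advancing time (a new reading comes with each control period).
- cams.camera(name): name is "side" or "top"; returns (picture, depth): 400x640x3 uint8, red, green, blue; 400x640 float32, m along the optical axis (not along the pixel's ray), 0 where there is no reading.
- cams.camera_info(name): a dict with "camera_matrix" (3x3 intrinsics, pixels), "R" (3x3) and "t" (3): a world point X has camera coordinates R X + t. Camera axes: x right, y down, z forward; pixel columns grow to the right and rows downward; lengths in m; the calibration is good to about 2 mm. A picture is of the moment at which its call begins. camera_info takes no time and is no camera call.
- workorder.hand_in(): hands the job in; it is judged then, once.
Trained networks look in the newest picture that a camera, given by its name, has taken for a name from the list of things; names that differ only in an ending like _2 or _b are one class to them, and where a whole thing is asked for, a point or a joint stands for the part that bears it (a point fixed in the world has none). Each returns a list of dicts, best first, with "confidence" (0 to 1); they miss things now and then, are a little off and sometimes report something else, mostly with a low value. They report only what shows in the picture. A call takes as long as a camera call.
- finder.find_in(target, camera): "point" ([x, y, z] in m, in world coordinates, good to about 4 mm: the middle of the surface that is visible of it).
- finder.masks_of(target, camera): "region" (400x640 bool, what is visible of it).
The state is a dict: "time_s": time; "qpos": joint angles; "joint_vel": joint speeds; "tau": joint torques, N m; "ee_pos": TCP position; "eef_rot": TCP orientation; "force": force on the tool from outside, world axes, zero at the start; "moment": the same for the moment, N m; "grip_width": finger opening in m; "grip_force": force on a finger pad.
Only numpy, scipy, OpenCV 4.12 (cv2) and the standard library are available. Lean on these libraries where they do the work, as an engineer would, in place of code of your own. Each camera call takes 0.05 s, during which the arm holds its last target. There are 200 camera calls.

TASK

One of the two canisters on the laundry counter has its winged screw cap sitting loose and high on its thread. Push its wings round clockwise with a fingertip, stroke after stroke, until the cap is screwed fully home, without gripping or forcing it; then take the hand away. Do not shove or lift the canister, and leave the other canister, its closed cap and everything else on the counter where they are.

Things in the scene. Friction and masses are not known exactly. Their poses are not given: they have to be found in the camera images.
- loose_cap (a joint): how far the loose cap is unscrewed, rad: 0 = fully home (hard stop), one full turn = 6.28. Starts between 3.8 and 5.8; falls as the cap is turned clockwise seen from above, and the cap sinks 10 mm per turn. Turns lightly (0.04 N m, about 1 N at the wings), stays where it is left, cannot be pulled off
- loose_cap_hub (a point): centre of the flat top of the loose cap, on its vertical axis; x along the line of the two wings, z up; 225 mm above the counter when home. Blue plastic cap: ribbed round skirt 56 mm in diameter, from the point to 26 mm below it; a low rib 3 mm high joins the wings over the top
- loose_cap_wing (a point): outer end of one of the loose cap's two wings at mid height, 42 mm from the axis and 10 mm below the hub point; z up. Each wing is an upright blade 8 mm thick, 24 mm tall (12 mm above and below this point), standing out 14 mm from the skirt
- handle_front (a point): middle of the top front edge of the carrying handle of detergent_can, 46 mm from the cap's axis. The handle is a bridge 32 mm wide and 102 mm long running away from the cap, top 236 mm above the counter. It stands right beside the cap (a wing passes it with 4 mm to spare), so a fingertip at the wings cannot go all the way round
- detergent_can: the canister with the loose cap: light-blue 5 litre plastic canister, loose and full (3.5 to 5 kg), 200 mm long (x) x 140 mm wide (y); origin at the centre of its underside, z up. Flat shoulder at 193 mm. The cap's axis is at x = -55 mm, y = 0, the carrying handle on the +x side of it (y = 0). The neck flange under the cap is 54 mm in diameter, top at 199 mm
- tight_cap (a joint): how far the cap of the other canister is unscrewed, rad; starts and must stay at 0 (fully home); same cap, thread and signs as loose_cap
- softener_can: the other canister, of the same mould, colour, size and axes as detergent_can, with the same winged cap, which is already screwed home (top at 225 mm, wings along the canister's length); 3.5 to 5 kg, loose
- dosing_cup: dark-blue translucent dosing cup, open, 62 mm in diameter, 62 mm tall, empty and loose, between the canisters; origin at the centre of its underside
- stain_bottle: white round bottle, 56 mm in diameter, 190 mm tall, loose, between or behind the canisters; origin at the centre of its underside
- scrub_brush: wooden scrubbing brush, bristles down, 150 x 55 x 40 mm, loose, left of the canisters; origin at the centre of its underside, x along it
- soap_dish: white dish 130 x 90 mm with a bar of soap, 31 mm high in all, loose, right of the canisters; origin at the centre of its underside
- spray_bottle: white trigger spray bottle, 74 mm in diameter, 227 mm tall, loose, far side; origin at the centre of its underside
- tablet_tub: white lidded tub of washing tablets, 116 x 156 x 114 mm, loose, far side; origin at the centre of its underside
- peg_basket: small wooden box of clothes pegs, 120 x 180 x 75 mm, loose, far side; origin at the centre of its underside

How it is judged:
At the end, for the whole second after the job is handed in: The loose cap is within 0.3 rad (17 degrees) of fully home; its canister stands upright, at rest, within 30 mm of its starting place; the other canister's cap is within 0.3 rad of home, and that canister and all other things are within 30 mm of where they stood (value of joint each of loose_cap, tight_cap below 0.3 rad and distance of each of detergent_can, softener_can, dosing_cup, stain_bottle, scrub_brush, soap_dish, spray_bottle, tablet_tub, peg_basket from where it was at the start of the episode below 0.03 m and angle between detergent_can's own z axis and vertical below 0.05 rad and linear speed of detergent_can below 0.01 m/s); the robot touches nothing.
It fails at once if the loose cap is gripped or forced (more than 30 N on it from the fingers) (contact force between the fingers and loose_cap above 30 N).
It fails at once if the canister with the loose cap is shoved more than 30 mm, lifted or tipped (distance of detergent_can from where it was at the start of the episode above 0.03 m or angle between detergent_can's own z axis and vertical above 0.15 rad).
It fails at once if the other canister is moved more than 30 mm or its cap is opened by more than 0.3 rad (distance of softener_can from where it was at the start of the episode above 0.03 m or value of joint tight_cap above 0.3 rad).
It fails at once if another thing on the counter is moved, lifted or knocked more than 30 mm (distance of any of dosing_cup, stain_bottle, scrub_brush, soap_dish, spray_bottle, tablet_tub, peg_basket from where it was at the start of the episode above 0.03 m).
It also fails if it takes over 72 s, if anything falls off the work surface, if the arm or the gripper's body presses on something with over 40 N, if the wrist force passes 120 N, or if a joint passes its speed limit or range.

## Working session

There is one attempt and no reset: what is moved stays moved. The work goes in short steps, Python scripts to look and compute and a tool call to move; the robot and the scene stay as the last step left them, time stands still between calls to the robot, and variables do not carry over. Pictures are saved under pics/ and viewed, at most 10 in all, crops included, and the job is handed in when it is done.

Besides the shell and the picture viewer there is one more tool, called after ">>>" as name([rows], argument=value, ...), one row to a line, values as JSON. jog_arm: Moves the arm, as the interface text tells. Its arguments: {"type":"object","properties":{"rows":{"type":"array","items":{"type":"object","properties":{"gripper":{"type":"number"},"slide":{"type":"array","items":{"type":"number"}},"spin":{"type":"number"}}}},"squeeze":{"type":"number"}},"required":["rows"]}

```bash
mkdir -p pics; ls; python3 - <<'E'
from station import telemetry, cams, finder
import cv2, numpy as np
o=telemetry.get_obs(); print(o['time_s'],o['ee_pos'],o['eef_rot'],o['qpos'])
for c in ("top","side"):
    im,d=cams.camera(c); cv2.imwrite(f"pics/{c}0.png",im[:,:,::-1]); np.savez(f"{c}0.npz",im=im,d=d)
    for n in ("loose_cap_hub","loose_cap_wing","handle_front","detergent_can","softener_can","tight_cap","dosing_cup","stain_bottle","spray_bottle"):
        print(c,n,[(np.round(r["point"],3).tolist(),round(r["confidence"],2)) for r in finder.find_in(n,c)[:3]])
    i=cams.camera_info(c); print(i)
E
```

```text
pics
0.0 [ 0.13170486 -0.53397036  0.40409117] [-3.14044516e+00 -5.75258643e-05  2.41833697e-01] [-1.39556664e+00  3.00478800e-01  1.52155935e+00 -1.95821148e-05
  1.32070328e+00 -6.65991857e-02]
top loose_cap_hub [([0.518, 0.19, 0.237], 0.75)]
top loose_cap_wing [([0.519, 0.189, 0.238], 0.52)]
top handle_front [([0.567, 0.203, 0.192], 0.88)]
top detergent_can [([0.562, 0.206, 0.191], 0.94)]
top softener_can [([0.574, -0.226, 0.193], 0.86), ([0.536, -0.47, 0.024], 0.44)]
top tight_cap [([0.756, 0.232, 0.153], 0.69), ([0.527, -0.211, 0.228], 0.48)]
top dosing_cup [([0.782, 0.013, 0.115], 0.7), ([0.511, 0.002, 0.031], 0.61)]
top stain_bottle [([0.652, -0.004, 0.132], 0.78)]
top spray_bottle [([0.754, 0.232, 0.151], 0.78)]
{'camera_matrix': array([[500.61972937,   0.        , 317.6384669 ],
       [  0.        , 500.61972937, 195.76954239],
       [  0.        ,   0.        ,   1.        ]]), 'R': array([[-0.02024133, -0.99958544,  0.02047513],
       [-0.99827925,  0.01907909, -0.05544851],
       [ 0.05503487, -0.02156225, -0.99825159]]), 't': array([-0.01405899,  0.59965017,  1.81906
[... 159 characters left out ...]
[0.507, 0.005, 0.046], 0.38)]
side detergent_can [([0.537, 0.247, 0.164], 0.85)]
side softener_can [([0.533, -0.191, 0.155], 0.75)]
side tight_cap [([0.527, -0.193, 0.224], 0.73)]
side dosing_cup [([0.507, 0.004, 0.044], 0.63)]
side stain_bottle [([0.65, 0.007, 0.108], 0.97)]
side spray_bottle [([0.753, 0.254, 0.116], 0.87)]
{'camera_matrix': array([[431.66577414,   0.        , 315.9857803 ],
       [  0.        , 431.66577414, 194.92152881],
       [  0.        ,   0.        ,   1.        ]]), 'R': array([[-0.77084008, -0.63689953, -0.01282847],
       [-0.40933928,  0.51065296, -0.75609186],
       [ 0.48810544, -0.57757471, -0.65433976]]), 't': array([0.45016924, 0.36111576, 1.25496193])}
```

```bash
python3 - <<'E'
import cv2
a=cv2.imread("pics/top0.png");b=cv2.imread("pics/side0.png")
import numpy as np
# project approx cap
from station import cams
for c in("top","side"):
    i=cams.camera_info(c)
    for p in([.518,.19,.237],[.527,-.21,.227]):
        q=i["camera_matrix"]@(i["R"]@np.array(p)+i["t"]);print(c,q[:2]/q[2])
i=cams.camera_info("top");q=i["camera_matrix"]@(i["R"]@np.array([.535,.195,.22])+i["t"]);u,v=(q[:2]/q[2]).astype(int)
cv2.imwrite("pics/topcrop.png",cv2.resize(a[v-50:v+50,u-65:u+65],None,fx=6,fy=6,interpolation=cv2.INTER_CUBIC)[:600,:780]);print(u-65,v-50)
E
```

```text
top [252.33466269 218.52020916]
top [376.08570926 213.30778028]
side [290.57264991 218.15759016]
side [366.79134416 156.12085343]
186 163
```

View pics/top0.png

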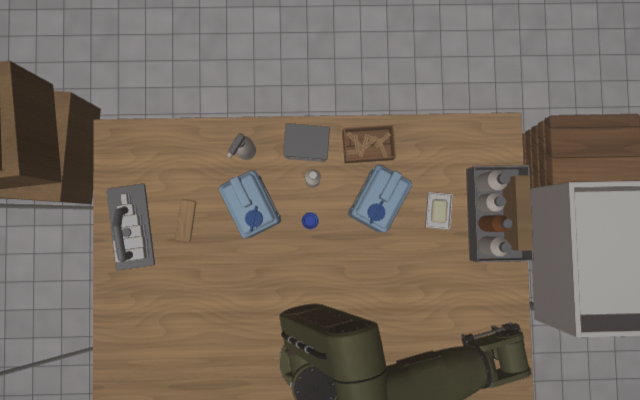

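View pics/side0.png

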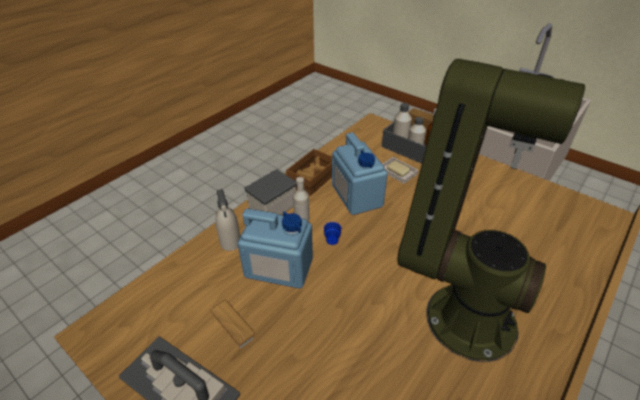

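View pics/topcrop.png

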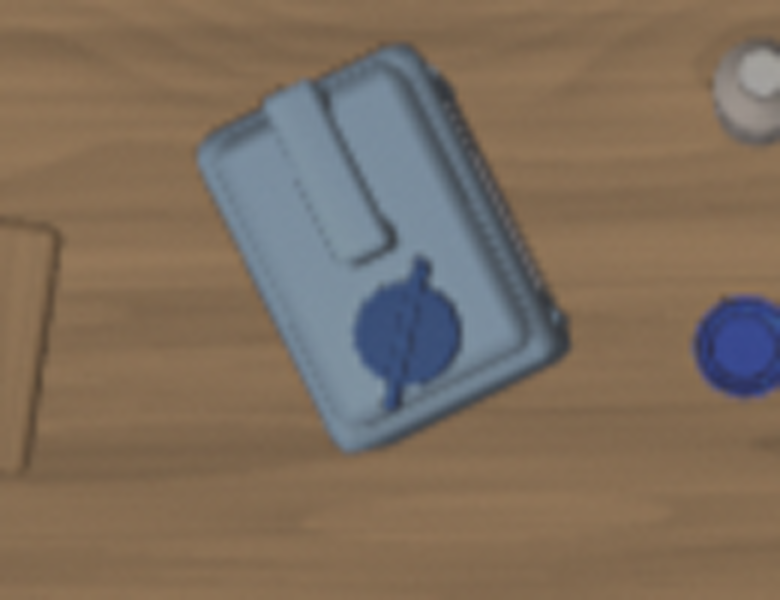

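The left canister carries the loose cap: its cap is at crop (408,333), about image (254,218), with the wings tilted across the handle line. The right canister's wings lie along its handle. Next I'll measure the hub, wing and handle angles.

```bash
cat > h.py <<'E'
import numpy as np, cv2
from station import cams, finder, telemetry
def back(c,uv,z):
    i=cams.camera_info(c);K,R,t=i["camera_matrix"],i["R"],i["t"]
    C=-R.T@t; uv=np.atleast_2d(uv).astype(float)
    d=(R.T@np.linalg.inv(K)@np.c_[uv,np.ones(len(uv))].T).T
    return C+d*((z-C[2])/d[:,2])[:,None]
def pts(c,d,m):
    i=cams.camera_info(c);K,R,t=i["camera_matrix"],i["R"],i["t"]
    v,u=np.nonzero(m&(d>0)); p=np.c_[u,v,np.ones(len(u))]@np.linalg.inv(K).T*d[v,u][:,None]
    return (p-t)@R, np.c_[u,v]
def capmeas(im,d,z,h0=(.518,.19),bgr=False):
    hsv=cv2.cvtColor(im,cv2.COLOR_RGB2HSV)
    P,uv=pts("top",d,np.ones(d.shape,bool))
    H=hsv[uv[:,1],uv[:,0]].astype(int)
    near=np.hypot(P[:,0]-h0[0],P[:,1]-h0[1])<.06
    m=near&(H[:,0]>100)&(H[:,0]<130)&(H[:,1]>135)
    W=back("top",uv[m],z)[:,:2]
    # template fit: disc r28 + blade 84x8
    from scipy.optimize import minimize
    allW=back("top",uv[near],z)[:,:2]; lab=m[near].astype(float)
    s=lambda x:1/(1+np.exp(-x/.0012))
    def cost(p):
        q=allW-p[:2]; c,n=np.cos(p[2]),np.sin(p[2]); a=np.abs(q[:,0]*c+q[:,1]*n); b=np.abs(-q[:,0]*n+q[:,1]*c)
        f=np.maximum(s(.028-np.hypot(*q.T)),s(.042-a)*s(.004-b)); return ((f-lab)**2).sum()
    best=min((minimize(cost,[*W.mean(0),a],method="Nelder-Mead",options=dict(initial_simplex=np.array([*W.mean(0),a])+np.vstack([np.zeros(3),np.diag([.004,.004,.1])]))) for a in np.arange(0,np.pi,.25)),key=lambda r:r.fun)
    return best.x,best.fun,m.sum(),np.median(P[m,2])
E
python3 - <<'E'
from h import *
z=np.load("top0.npz");im,d=z["im"],z["d"]
for zz in(.225,.234):print(capmeas(im,d,zz,))
# handle + can outline from depth
P,uv=pts("top",d,np.ones(d.shape,bool))
near=np.hypot(P[:,0]-.565,P[:,1]-.205)<.14
hsv=cv2.cvtColor(im,cv2.COLOR_RGB2HSV)[uv[:,1],uv[:,0]].astype(int)
lb=near&(hsv[:,0]>95)&(hsv[:,0]<125)&(hsv[:,1]>40)&(P[:,2]>.15)
r=cv2.minAreaRect((P[lb,:2]*1000).astype(np.float32));print("can",r)
hd=lb&(P[:,2]>.215)&(hsv[:,1]<130)
r=cv2.minAreaRect((P[hd,:2]*1000).astype(np.float32));print("handle",r,hd.sum(),np.median(P[hd,2]))
i=cams.camera_info("side")
s=np.load("side0.npz");P,uv=pts("side",s["d"],np.ones(s["d"].shape,bool))
H=cv2.cvtColor(s["im"],cv2.COLOR_RGB2HSV)[uv[:,1],uv[:,0]].astype(int)
m=(np.hypot(P[:,0]-.518,P[:,1]-.19)<.06)&(H[:,0]>100)&(H[:,0]<130)&(H[:,1]>150)
t=m&(P[:,2]>np.percentile(P[m,2],60));print("side cap",m.sum(),P[t].mean(0),np.percentile(P[m,2],[5,50,95]))
E
```

```text
(array([nan, nan,  0.]), np.float64(nan), np.int64(0), np.float64(nan))
(array([nan, nan,  0.]), np.float64(nan), np.int64(0), np.float64(nan))
can ((568.1994018554688, 210.27687072753906), (194.74652099609375, 136.39878845214844), 25.135501861572266)
handle ((571.0808715820312, 206.29788208007812), (177.51470947265625, 56.327781677246094), 20.75736427307129) 444 0.23466776917986232
side cap 278 [0.51366162 0.19268936 0.23558944] [0.21705126 0.23306532 0.23738233]h.py:26: RuntimeWarning: Mean of empty slice.
  best=min((minimize(cost,[*W.mean(0),a],method="Nelder-Mead",options=dict(initial_simplex=np.array([*W.mean(0),a])+np.vstack([np.zeros(3),np.diag([.004,.004,.1])]))) for a in np.arange(0,np.pi,.25)),key=lambda r:r.fun)
  ret = um.true_divide(
  return _methods._mean(a, axis=axis, dtype=dtype,
  ret = ret.dtype.type(ret / rcount)
```

```bash
python3 - <<'E'
from h import *
z=np.load("top0.npz");im,d=z["im"],z["d"]
H=cv2.cvtColor(im,cv2.COLOR_RGB2HSV)
print(H[218,244:266].tolist()); print(H[195,230:250:4].tolist())
P,uv=pts("top",d,np.ones(d.shape,bool)); print(np.round(P[np.hypot(*(uv-[254,218]).T)<2][:3],3))
E
sed -i 's/H\[:,1\]>135/H[:,1]>TH/; s/^def capmeas/TH=120\ndef capmeas/' h.py
python3 - <<'E'
import h,numpy as np
z=np.load("top0.npz")
for t in(100,115,125):
    h.TH=t;print(t,h.capmeas(z["im"],z["d"],.234))
E
```

```text
[[105, 66, 151], [109, 109, 126], [110, 131, 119], [110, 132, 120], [110, 131, 119], [110, 131, 121], [110, 130, 120], [110, 131, 119], [110, 129, 115], [110, 131, 117], [111, 124, 101], [110, 127, 116], [110, 129, 121], [110, 131, 119], [110, 130, 120], [110, 126, 121], [110, 132, 120], [110, 131, 117], [110, 85, 90], [104, 55, 149], [104, 56, 159], [105, 56, 159]]
[[105, 56, 160], [104, 58, 159], [102, 51, 159], [104, 55, 159], [104, 53, 124]]
[[0.523 0.188 0.239]
 [0.523 0.185 0.233]
 [0.523 0.182 0.231]]
100 (array([0.5191326 , 0.18743836, 2.91499066]), np.float64(14.07858963089938), np.int64(240), np.float64(0.23452453262261716))
115 (array([0.51918925, 0.18694605, 2.90827035]), np.float64(28.45676340046101), np.int64(213), np.float64(0.23456137719332507))
125 (array([ 0.5196522 ,  0.18677231, -0.23271072]), np.float64(55.48531915797168), np.int64(182), np.float64(0.2347130165299226))
```

```bash
cat >> h.py <<'E'
HUB=np.array([.519,.187])
def rel(xy,ztip,yaw,o=None):
    o=o or telemetry.get_obs(); p=np.array(o["ee_pos"]); y0=o["eef_rot"][2]
    d=np.r_[xy,ztip+.199]-p; c,s=np.cos(y0),np.sin(y0)
    sp=-(yaw-y0); sp=(sp+np.pi)%(2*np.pi)-np.pi
    return [round(float(v),3) for v in(d[0]*c+d[1]*s, d[0]*s-d[1]*c, -d[2], sp)]
def at(phi,gap,r=.040):   # deg; stylus centre behind (ccw of) wing face
    a=np.radians(phi); x=np.array([np.cos(a),np.sin(a)]); y=np.array([x[1],-x[0]])
    return HUB+r*x-(.0165+gap)*y
def rows(lst):            # lst of (phi,gap,ztip)
    o=telemetry.get_obs(); print(o["time_s"],np.round(o["ee_pos"],4),np.round(o["eef_rot"],3),np.round(o["qpos"],2),np.round(o["force"],1))
    for f,g,z in lst: print(f,g,z,rel(at(f,g),z,np.radians(f),o))
E
python3 - <<'E'
from h import *
o=telemetry.get_obs(); print(rel(o["ee_pos"][:2],.275,o["eef_rot"][2]),rel([.33,-.12],.275,1.3),rel(at(167,.01),.275,np.radians(167)))
E
```

```text
[0.0, 0.0, -0.069, 0.0] [0.292, -0.354, -0.069, -1.058] [0.501, -0.602, -0.069, -2.673]
```

>>> jog_arm([
  {"gripper":0,"slide":[0,0,-0.07],"spin":0},
  {"gripper":0,"slide":[0,0,-0.07],"spin":-0.15},
  {"gripper":0,"slide":[0.29,-0.354,-0.07],"spin":-1.06},
  {"gripper":0,"slide":[0.29,-0.354,-0.07],"spin":-1.06},
  {"gripper":0,"slide":[0.29,-0.354,-0.07],"spin":-1.06},
  {"gripper":0,"slide":[0.29,-0.354,-0.07],"spin":-1.06},
  {"gripper":0,"slide":[0.29,-0.354,-0.07],"spin":-1.06},
  {"gripper":0,"slide":[0.29,-0.354,-0.07],"spin":-1.06},
], squeeze=5)

```text
time_s: 1.8
ee_pos: [0.2609, -0.2612, 0.4748]
eef_rot: [3.141, 0.0, 1.297]
force: [1.0, -0.4, 0.2]
grip_width: 0.0335
grip_force: 0.0
```

```bash
python3 -c "
from h import *
rows([(167,.01,.275)]);print(telemetry.get_obs()['grip_width'])"
```

```text
1.8 [ 0.2609 -0.2612  0.4748] [3.141 0.    1.297] [-0.89 -0.17  1.86  0.    1.45 -0.61] [ 1.  -0.4  0.2]
167 0.01 0.275 [0.473, 0.089, 0.001, -1.617]
0.033502330681197574
```

>>> jog_arm([
  {"gripper":0,"slide":[0.473,0.089,0],"spin":-1.617},
  {"gripper":0,"slide":[0.473,0.089,0],"spin":-1.617},
  {"gripper":0,"slide":[0.473,0.089,0],"spin":-1.617},
  {"gripper":0,"slide":[0.473,0.089,0],"spin":-1.617},
  {"gripper":0,"slide":[0.473,0.089,0],"spin":-1.617},
  {"gripper":0,"slide":[0.473,0.089,0],"spin":-1.617},
  {"gripper":0,"slide":[0.473,0.089,0],"spin":-1.617},
  {"gripper":0,"slide":[0.473,0.089,0],"spin":-1.617},
])

```text
time_s: 2.6
ee_pos: [0.4404, 0.0967, 0.4749]
eef_rot: [3.141, 0.001, 2.498]
force: [-0.3, -2.2, 0.0]
grip_width: 0.0004
grip_force: 0.0
```

```bash
python3 -c "
from h import *
rows([(167,.01,.275)]);print(telemetry.get_obs()['grip_width'])"
```

```text
2.6 [0.4404 0.0967 0.4749] [3.141e+00 1.000e-03 2.498e+00] [ 0.13  0.03  1.68 -0.    1.44 -0.79] [-0.3 -2.2  0. ]
167 0.01 0.275 [0.017, 0.079, 0.001, -0.416]
0.00041778008208007833
```

>>> jog_arm([
  {"gripper":0,"slide":[0.017,0.079,0],"spin":-0.416},
  {"gripper":0,"slide":[0.017,0.079,0],"spin":-0.416},
  {"gripper":0,"slide":[0.017,0.079,0],"spin":-0.416},
  {"gripper":0,"slide":[0.017,0.079,0],"spin":-0.416},
  {"gripper":0,"slide":[0.017,0.079,0],"spin":-0.416},
])

```text
time_s: 3.1
ee_pos: [0.4742, 0.1673, 0.4747]
eef_rot: [-3.142, 0.0, 2.904]
force: [0.2, 0.3, 0.3]
grip_width: 0.0006
grip_force: 0.0
```

```bash
python3 - <<'E'
from h import *
rows([(167,.01,.212)])
for c in("side",):
    im,d=cams.camera(c); cv2.imwrite("pics/side1.png",cv2.resize(im[140:300,200:400,::-1],None,fx=4,fy=3.75)[:600,:800])
E
```

```text
3.1 [0.4742 0.1673 0.4747] [-3.142  0.     2.904] [ 0.27  0.15  1.54 -0.    1.45 -1.07] [0.2 0.3 0.3]
167 0.01 0.212 [0.001, 0.003, 0.064, -0.011]
```

View pics/side1.png

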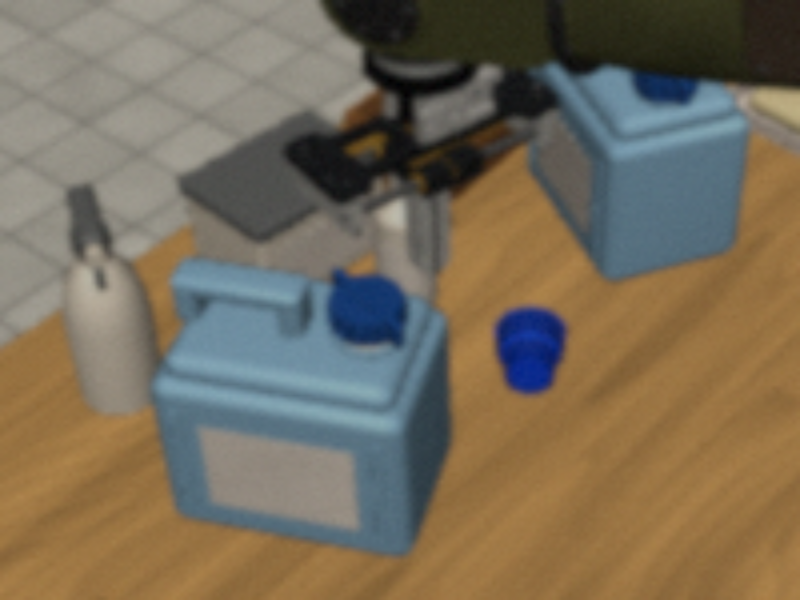

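Side crop: closed fingers at about (430,240), hovering beyond and above the cap at (370,310); the view is clear. Now descend.

>>> jog_arm([
  {"gripper":0,"slide":[0.0,0.001,0.03],"spin":0},
  {"gripper":0,"slide":[0.0,0.001,0.05],"spin":0},
  {"gripper":0,"slide":[0,0.001,0.063],"spin":0},
  {"gripper":0,"slide":[0,0.001,0.063],"spin":0},
])

```text
time_s: 3.55
ee_pos: [0.4745, 0.1681, 0.4106]
eef_rot: [-3.141, -0.002, 2.906]
force: [-0.3, -0.1, 0.7]
grip_width: 0.0006
grip_force: 0.0
```

```bash
python3 -c "
from h import *
rows([(167,.005,.212),(167,.000,.212)]+[(167-8*k,0,.212) for k in range(1,7)])"
```

```text
3.55 [0.4745 0.1681 0.4106] [-3.141e+00 -2.000e-03  2.906e+00] [ 0.27  0.19  1.64  0.    1.31 -1.07] [-0.3 -0.1  0.7]
167 0.005 0.212 [0.001, 0.007, -0.0, -0.009]
167 0.0 0.212 [0.001, 0.012, -0.0, -0.009]
159 0 0.212 [0.003, 0.018, -0.0, 0.131]
151 0 0.212 [0.004, 0.024, -0.0, 0.27]
143 0 0.212 [0.004, 0.03, -0.0, 0.41]
135 0 0.212 [0.004, 0.036, -0.0, 0.55]
127 0 0.212 [0.002, 0.041, -0.0, 0.689]
119 0 0.212 [0.0, 0.047, -0.0, 0.829]
```

>>> jog_arm([
  {"gripper":0,"slide":[0.001,0.007,0],"spin":0},
  {"gripper":0,"slide":[0.001,0.012,0],"spin":0},
  {"gripper":0,"slide":[0.003,0.018,0],"spin":0.13},
  {"gripper":0,"slide":[0.004,0.024,0],"spin":0.27},
  {"gripper":0,"slide":[0.004,0.03,0],"spin":0.41},
])

```text
time_s: 4.05
ee_pos: [0.4776, 0.1993, 0.4124]
eef_rot: [3.141, 0.001, 2.492]
force: [-0.1, -1.4, -1.2]
grip_width: 0.0005
grip_force: 0.7
```

```bash
python3 - <<'E'
from h import *
rows([(143-8*k,0,.212) for k in range(1,9)])
im,d=cams.camera("side"); cv2.imwrite("pics/side2.png",cv2.resize(im[180:280,220:350,::-1],None,fx=6,fy=6)[:600,:780])
E
```

```text
4.05 [0.4776 0.1993 0.4124] [3.141e+00 1.000e-03 2.492e+00] [ 0.32  0.22  1.6  -0.    1.32 -0.6 ] [-0.1 -1.4 -1.2]
135 0 0.212 [0.001, 0.004, 0.001, 0.136]
127 0 0.212 [0.003, 0.01, 0.001, 0.275]
119 0 0.212 [0.003, 0.016, 0.001, 0.415]
111 0 0.212 [0.002, 0.022, 0.001, 0.555]
103 0 0.212 [0.001, 0.028, 0.001, 0.694]
95 0 0.212 [-0.001, 0.034, 0.001, 0.834]
87 0 0.212 [-0.004, 0.039, 0.001, 0.974]
79 0 0.212 [-0.008, 0.044, 0.001, 1.113]
```

View pics/side2.png

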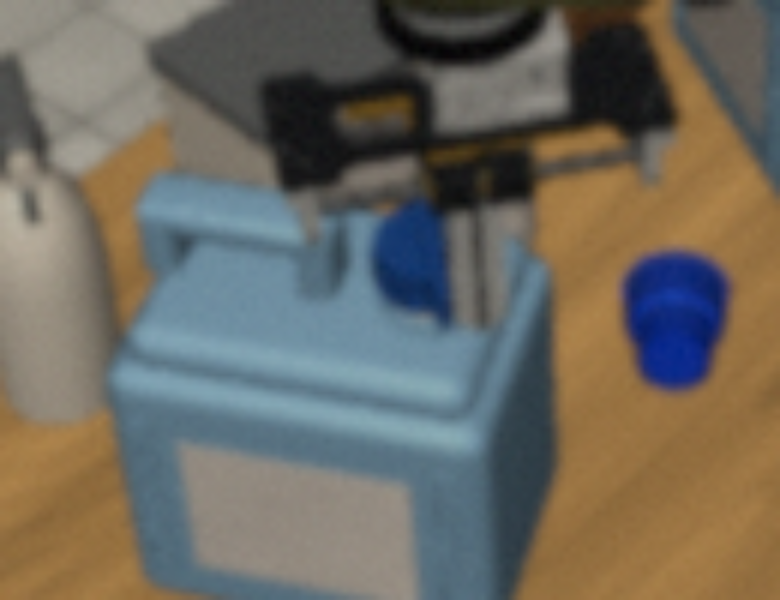

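The fingers sit behind the wing, which shows at crop (435,290), and they're pushing it with about 1.4 N. Continuing.

>>> jog_arm([
  {"gripper":0,"slide":[0.001,0.005,0],"spin":0.14},
  {"gripper":0,"slide":[0.003,0.01,0],"spin":0.28},
  {"gripper":0,"slide":[0.003,0.016,0],"spin":0.415},
  {"gripper":0,"slide":[0.002,0.022,0],"spin":0.555},
  {"gripper":0,"slide":[0.001,0.028,0],"spin":0.695},
  {"gripper":0,"slide":[-0.001,0.034,0],"spin":0.834},
  {"gripper":0,"slide":[-0.004,0.039,0],"spin":0.974},
  {"gripper":0,"slide":[-0.008,0.044,0],"spin":1.113},
])

```text
time_s: 4.9
ee_pos: [0.5105, 0.2295, 0.4122]
eef_rot: [3.141, -0.0, 1.382]
force: [-2.0, 0.6, -0.1]
grip_width: 0.0008
grip_force: 0.6
```

```bash
python3 - <<'E'
from h import *
rows([(79-8*k,0,.212) for k in range(1,3)]+[(63,.01,.212),(63,.01,.265)])
E
```

```text
4.9 [0.5105 0.2295 0.4122] [ 3.141 -0.     1.382] [0.36 0.32 1.48 0.   1.34 0.55] [-2.   0.6 -0.1]
71 0 0.212 [0.002, 0.006, 0.001, 0.143]
63 0 0.212 [0.003, 0.012, 0.001, 0.283]
63 0.01 0.212 [0.006, 0.002, 0.001, 0.283]
63 0.01 0.265 [0.006, 0.002, -0.052, 0.283]
```

>>> jog_arm([
  {"gripper":0,"slide":[0.002,0.006,0],"spin":0.143},
  {"gripper":0,"slide":[0.003,0.012,0],"spin":0.283},
  {"gripper":0,"slide":[0.003,0.012,0],"spin":0.283},
  {"gripper":0,"slide":[0.006,0.002,0],"spin":0.283},
  {"gripper":0,"slide":[0.006,0.002,0],"spin":0.283},
  {"gripper":0,"slide":[0.006,0.002,-0.03],"spin":0.283},
  {"gripper":0,"slide":[0.006,0.002,-0.06],"spin":0.283},
  {"gripper":0,"slide":[0.006,0.002,-0.06],"spin":0.283},
])

```text
time_s: 5.7
ee_pos: [0.5129, 0.2347, 0.476]
eef_rot: [3.137, -0.005, 1.105]
force: [0.3, 0.4, 0.6]
grip_width: 0.0006
grip_force: 0.0
```

```bash
python3 - <<'E'
from h import *
rows([(243,.012,.272),(243,.012,.212)])
im,d=cams.camera("top"); cv2.imwrite("pics/top2.png",cv2.resize(im[163:263,186:316,::-1],None,fx=6,fy=6))
E
```

```text
5.7 [0.5129 0.2347 0.476 ] [ 3.137 -0.005  1.105] [0.36 0.29 1.37 0.   1.47 0.83] [0.3 0.4 0.6]
243 0.012 0.272 [-0.08, 0.055, 0.005, -3.136]
243 0.012 0.212 [-0.08, 0.055, 0.065, -3.136]
```

View pics/top2.png

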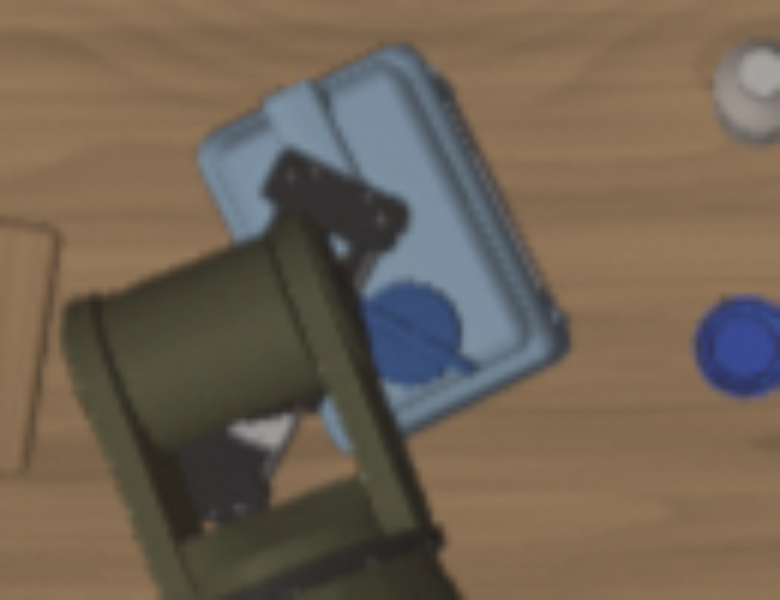

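The rib runs from crop (375,305) to (478,368), so the wings are now at about 60°/240° and the canister hasn't moved. Next I'll swing the hand round for stroke 2.

>>> jog_arm([
  {"gripper":0,"slide":[0,0,0],"spin":-0.15},
  {"gripper":0,"slide":[-0.03,0.02,0],"spin":-0.3},
  {"gripper":0,"slide":[-0.06,0.04,0],"spin":-0.45},
  {"gripper":0,"slide":[-0.08,0.055,0],"spin":-0.6},
  {"gripper":0,"slide":[-0.08,0.055,0],"spin":-0.75},
  {"gripper":0,"slide":[-0.08,0.055,0],"spin":-0.9},
  {"gripper":0,"slide":[-0.08,0.055,0],"spin":-1.05},
  {"gripper":0,"slide":[-0.08,0.055,0],"spin":-1.2},
])

```text
time_s: 6.55
ee_pos: [0.5262, 0.1384, 0.4705]
eef_rot: [-3.14, -0.001, 2.31]
force: [0.2, -0.2, -0.2]
grip_width: 0.0006
grip_force: 0.0
```

>>> jog_arm([
  {"gripper":0,"slide":[0,0,0],"spin":-0.15},
  {"gripper":0,"slide":[0,0,0],"spin":-0.3},
  {"gripper":0,"slide":[0,0,0],"spin":-0.45},
  {"gripper":0,"slide":[0,0,0],"spin":-0.6},
  {"gripper":0,"slide":[0,0,0],"spin":-0.75},
  {"gripper":0,"slide":[0,0,0],"spin":-0.9},
  {"gripper":0,"slide":[0,0,0],"spin":-1.05},
  {"gripper":0,"slide":[0,0,0],"spin":-1.2},
])

```text
time_s: 7.35
ee_pos: [0.5262, 0.1385, 0.4705]
eef_rot: [3.141, -0.002, -2.773]
force: [-0.7, 0.0, -0.4]
grip_width: 0.0005
grip_force: 0.0
```

```bash
python3 - <<'E'
from h import *
rows([(243,.012,.272),(243,.012,.212)])
E
```

```text
7.35 [0.5262 0.1385 0.4705] [ 3.141e+00 -2.000e-03 -2.773e+00] [ 0.19  0.24  1.44 -0.    1.46 -1.75] [-0.7  0.  -0.4]
243 0.012 0.272 [-0.0, -0.0, -0.001, -0.731]
243 0.012 0.212 [-0.0, -0.0, 0.059, -0.731]
```

>>> jog_arm([
  {"gripper":0,"slide":[0,0,0],"spin":-0.15},
  {"gripper":0,"slide":[0,0,0],"spin":-0.3},
  {"gripper":0,"slide":[0,0,0],"spin":-0.45},
  {"gripper":0,"slide":[0,0,0],"spin":-0.6},
  {"gripper":0,"slide":[0,0,0.02],"spin":-0.66},
  {"gripper":0,"slide":[0,0,0.04],"spin":-0.66},
  {"gripper":0,"slide":[0,0,0.058],"spin":-0.66},
  {"gripper":0,"slide":[0,0,0.058],"spin":-0.66},
])

```text
time_s: 8.15
ee_pos: [0.526, 0.1384, 0.4106]
eef_rot: [3.138, -0.003, -2.12]
force: [0.8, 0.7, -0.7]
grip_width: 0.0004
grip_force: 0.0
```

```bash
python3 - <<'E'
from h import *
rows([(239,.008,.211),(239,.002,.211)]+[(239-8*k,0,.211) for k in range(1,7)])
E
```

```text
8.15 [0.526  0.1384 0.4106] [ 3.138e+00 -3.000e-03 -2.120e+00] [ 0.19  0.28  1.53 -0.    1.33 -2.4 ] [ 0.8  0.7 -0.7]
239 0.008 0.211 [0.002, 0.007, 0.001, -0.008]
239 0.002 0.211 [0.002, 0.013, 0.001, -0.008]
231 0 0.211 [0.004, 0.02, 0.001, 0.132]
223 0 0.211 [0.005, 0.026, 0.001, 0.271]
215 0 0.211 [0.005, 0.032, 0.001, 0.411]
207 0 0.211 [0.005, 0.038, 0.001, 0.551]
199 0 0.211 [0.004, 0.044, 0.001, 0.69]
191 0 0.211 [0.001, 0.05, 0.001, 0.83]
```

>>> jog_arm([
  {"gripper":0,"slide":[0.002,0.007,0],"spin":0},
  {"gripper":0,"slide":[0.002,0.013,0],"spin":0},
  {"gripper":0,"slide":[0.004,0.02,0],"spin":0.13},
  {"gripper":0,"slide":[0.005,0.026,0],"spin":0.27},
  {"gripper":0,"slide":[0.005,0.032,0],"spin":0.41},
  {"gripper":0,"slide":[0.005,0.038,0],"spin":0.55},
  {"gripper":0,"slide":[0.004,0.044,0],"spin":0.69},
  {"gripper":0,"slide":[0.001,0.05,0],"spin":0.83},
])

```text
time_s: 8.95
ee_pos: [0.4826, 0.1639, 0.4146]
eef_rot: [-3.141, 0.001, -2.957]
force: [-0.0, -2.1, -0.7]
grip_width: 0.0008
grip_force: 0.5
```

```bash
python3 - <<'E'
from h import *
rows([(191-8*k,0,.211) for k in range(1,9)])
E
```

```text
8.95 [0.4826 0.1639 0.4146] [-3.141e+00  1.000e-03 -2.957e+00] [ 0.26  0.2   1.62 -0.    1.32 -1.5 ] [-0.  -2.1 -0.7]
183 0 0.211 [0.002, 0.005, 0.005, 0.133]
175 0 0.211 [0.003, 0.011, 0.005, 0.272]
167 0 0.211 [0.003, 0.017, 0.005, 0.412]
159 0 0.211 [0.003, 0.023, 0.005, 0.551]
151 0 0.211 [0.001, 0.029, 0.005, 0.691]
143 0 0.211 [-0.001, 0.034, 0.005, 0.831]
135 0 0.211 [-0.004, 0.04, 0.005, 0.97]
127 0 0.211 [-0.008, 0.045, 0.005, 1.11]
```

>>> jog_arm([
  {"gripper":0,"slide":[0.002,0.005,0.001],"spin":0.133},
  {"gripper":0,"slide":[0.003,0.011,0.002],"spin":0.272},
  {"gripper":0,"slide":[0.003,0.017,0.003],"spin":0.412},
  {"gripper":0,"slide":[0.003,0.023,0.003],"spin":0.551},
  {"gripper":0,"slide":[0.001,0.029,0.003],"spin":0.691},
  {"gripper":0,"slide":[-0.001,0.034,0.003],"spin":0.831},
  {"gripper":0,"slide":[-0.004,0.04,0.003],"spin":0.97},
  {"gripper":0,"slide":[-0.008,0.045,0.003],"spin":1.11},
])

```text
time_s: 9.75
ee_pos: [0.4821, 0.2098, 0.4115]
eef_rot: [3.141, 0.0, 2.217]
force: [-0.9, -1.3, -0.7]
grip_width: 0.0002
grip_force: 0.6
```

```bash
python3 - <<'E'
from h import *
rows([(127-8*k,0,.210) for k in range(1,9)])
E
```

```text
9.75 [0.4821 0.2098 0.4115] [3.141 0.    2.217] [ 0.34  0.24  1.58 -0.    1.32 -0.31] [-0.9 -1.3 -0.7]
119 0 0.21 [0.002, 0.005, 0.003, 0.14]
111 0 0.21 [0.003, 0.011, 0.003, 0.279]
103 0 0.21 [0.003, 0.017, 0.003, 0.419]
95 0 0.21 [0.002, 0.023, 0.003, 0.559]
87 0 0.21 [0.001, 0.029, 0.003, 0.698]
79 0 0.21 [-0.001, 0.034, 0.003, 0.838]
71 0 0.21 [-0.004, 0.04, 0.003, 0.978]
63 0 0.21 [-0.008, 0.045, 0.003, 1.117]
```

>>> jog_arm([
  {"gripper":0,"slide":[0.002,0.005,0.001],"spin":0.14},
  {"gripper":0,"slide":[0.003,0.011,0.002],"spin":0.28},
  {"gripper":0,"slide":[0.003,0.017,0.003],"spin":0.42},
  {"gripper":0,"slide":[0.002,0.023,0.003],"spin":0.56},
  {"gripper":0,"slide":[0.001,0.029,0.003],"spin":0.7},
  {"gripper":0,"slide":[-0.001,0.034,0.003],"spin":0.84},
  {"gripper":0,"slide":[-0.004,0.04,0.003],"spin":0.98},
  {"gripper":0,"slide":[-0.008,0.045,0.003],"spin":1.117},
])

```text
time_s: 10.55
ee_pos: [0.5229, 0.2306, 0.4085]
eef_rot: [3.141, -0.001, 1.1]
force: [-2.1, 0.8, -0.2]
grip_width: 0.0002
grip_force: 0.6
```

```bash
python3 - <<'E'
from h import *
rows([(58,0,.210),(58,.01,.21),(58,.01,.27)])
E
```

```text
10.55 [0.5229 0.2306 0.4085] [ 3.141e+00 -1.000e-03  1.100e+00] [0.35 0.34 1.45 0.   1.34 0.82] [-2.1  0.8 -0.2]
58 0 0.21 [0.001, 0.003, -0.0, 0.088]
58 0.01 0.21 [0.001, -0.007, -0.0, 0.088]
58 0.01 0.27 [0.001, -0.007, -0.06, 0.088]
```

Back off, lift, and swing round again for the last short stroke.

>>> jog_arm([
  {"gripper":0,"slide":[0.001,0.003,0],"spin":0.09},
  {"gripper":0,"slide":[0.001,0.003,0],"spin":0.09},
  {"gripper":0,"slide":[0.002,-0.007,0],"spin":0.09},
  {"gripper":0,"slide":[0.002,-0.007,0],"spin":0.09},
  {"gripper":0,"slide":[0.002,-0.007,-0.03],"spin":0.09},
  {"gripper":0,"slide":[0.002,-0.007,-0.062],"spin":0.09},
  {"gripper":0,"slide":[0.002,-0.007,-0.062],"spin":0},
  {"gripper":0,"slide":[0.002,-0.007,-0.062],"spin":-0.1},
])

```text
time_s: 11.35
ee_pos: [0.5174, 0.2353, 0.4709]
eef_rot: [3.14, -0.001, 1.211]
force: [-0.1, -0.5, -0.2]
grip_width: 0.0002
grip_force: 0.0
```

```bash
python3 - <<'E'
from h import *
rows([(239,.012,.272)])
im,d=cams.camera("top"); cv2.imwrite("pics/top3.png",cv2.resize(im[163:263,186:316,::-1],None,fx=6,fy=6))
E
```

```text
11.35 [0.5174 0.2353 0.4709] [ 3.140e+00 -1.000e-03  1.211e+00] [ 0.36  0.3   1.37 -0.    1.47  0.72] [-0.1 -0.5 -0.2]
239 0.012 0.272 [-0.089, 0.039, -0.0, -2.961]
```

View pics/top3.png

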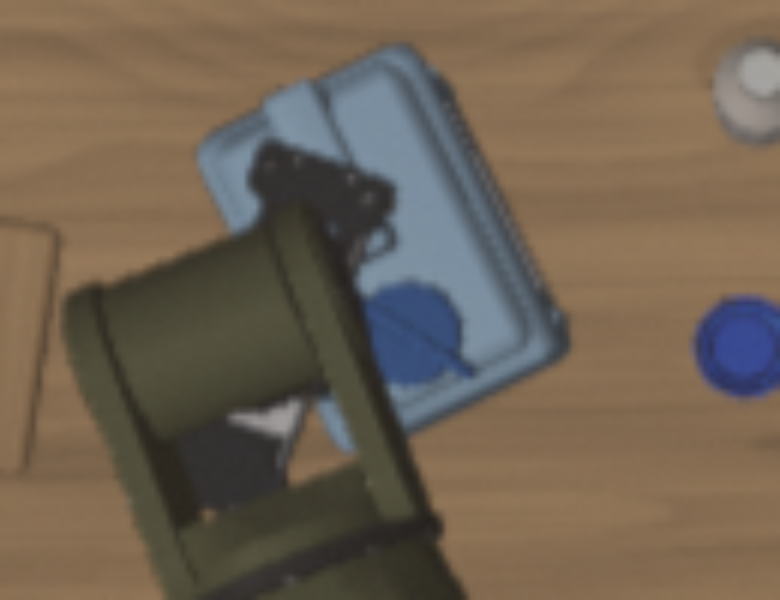

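The wing end is at crop (472,372), which is about 235°. Home is about 205°, so 30° remain, and the canister hasn't moved.

>>> jog_arm([
  {"gripper":0,"slide":[0,0,0],"spin":-0.15},
  {"gripper":0,"slide":[-0.03,0.013,0],"spin":-0.3},
  {"gripper":0,"slide":[-0.06,0.026,0],"spin":-0.45},
  {"gripper":0,"slide":[-0.089,0.039,0],"spin":-0.6},
  {"gripper":0,"slide":[-0.089,0.039,0],"spin":-0.75},
  {"gripper":0,"slide":[-0.089,0.039,0],"spin":-0.9},
  {"gripper":0,"slide":[-0.089,0.039,0],"spin":-1.05},
  {"gripper":0,"slide":[-0.089,0.039,0],"spin":-1.2},
])

```text
time_s: 12.2
ee_pos: [0.5222, 0.1382, 0.4698]
eef_rot: [3.141, 0.0, 2.41]
force: [-0.3, -0.1, 0.5]
grip_width: -0.0
grip_force: 0.0
```

>>> jog_arm([
  {"gripper":0,"slide":[0,0,0],"spin":-0.15},
  {"gripper":0,"slide":[0,0,0],"spin":-0.3},
  {"gripper":0,"slide":[0,0,0],"spin":-0.45},
  {"gripper":0,"slide":[0,0,0],"spin":-0.6},
  {"gripper":0,"slide":[0,0,0],"spin":-0.75},
  {"gripper":0,"slide":[0,0,0],"spin":-0.9},
  {"gripper":0,"slide":[0,0,0],"spin":-1.05},
  {"gripper":0,"slide":[0,0,0],"spin":-1.2},
])

```text
time_s: 13.0
ee_pos: [0.5222, 0.1383, 0.4698]
eef_rot: [-3.141, 0.0, -2.673]
force: [-0.9, 0.1, -0.3]
grip_width: 0.0004
grip_force: 0.0
```

```bash
python3 - <<'E'
from h import *
rows([(235,.014,.27),(235,.014,.209)])
E
```

```text
13.0 [0.5222 0.1383 0.4698] [-3.141  0.    -2.673] [ 0.19  0.24  1.45 -0.    1.45 -1.85] [-0.9  0.1 -0.3]
235 0.014 0.27 [0.002, -0.001, 0.001, -0.491]
235 0.014 0.209 [0.002, -0.001, 0.062, -0.491]
```

>>> jog_arm([
  {"gripper":0,"slide":[0.002,-0.001,0],"spin":-0.15},
  {"gripper":0,"slide":[0.002,-0.001,0],"spin":-0.3},
  {"gripper":0,"slide":[0.002,-0.001,0],"spin":-0.45},
  {"gripper":0,"slide":[0.002,-0.001,0],"spin":-0.49},
  {"gripper":0,"slide":[0.002,-0.001,0.02],"spin":-0.49},
  {"gripper":0,"slide":[0.002,-0.001,0.04],"spin":-0.49},
  {"gripper":0,"slide":[0.002,-0.001,0.062],"spin":-0.49},
  {"gripper":0,"slide":[0.002,-0.001,0.062],"spin":-0.49},
])

```text
time_s: 13.8
ee_pos: [0.5207, 0.1364, 0.4053]
eef_rot: [3.139, -0.003, -2.189]
force: [-0.1, 1.1, 1.5]
grip_width: 0.0002
grip_force: 0.0
```

```bash
python3 - <<'E'
from h import *
rows([(235,.008,.209),(235,.002,.209),(230,0,.209),(225,0,.209),(220,0,.209),(216,0,.209),(212,0,.209)])
E
```

```text
13.8 [0.5207 0.1364 0.4053] [ 3.139e+00 -3.000e-03 -2.189e+00] [ 0.19  0.27  1.55 -0.    1.32 -2.34] [-0.1  1.1  1.5]
235 0.008 0.209 [-0.0, 0.006, -0.003, -0.007]
235 0.002 0.209 [-0.0, 0.012, -0.003, -0.007]
230 0 0.209 [0.001, 0.017, -0.003, 0.08]
225 0 0.209 [0.002, 0.021, -0.003, 0.168]
220 0 0.209 [0.003, 0.025, -0.003, 0.255]
216 0 0.209 [0.003, 0.028, -0.003, 0.325]
212 0 0.209 [0.003, 0.031, -0.003, 0.394]
```

>>> jog_arm([
  {"gripper":0,"slide":[0,0.006,0],"spin":0},
  {"gripper":0,"slide":[0,0.012,0],"spin":0},
  {"gripper":0,"slide":[0.001,0.017,0],"spin":0.08},
  {"gripper":0,"slide":[0.002,0.021,0],"spin":0.168},
  {"gripper":0,"slide":[0.003,0.025,0],"spin":0.255},
  {"gripper":0,"slide":[0.003,0.028,0],"spin":0.325},
  {"gripper":0,"slide":[0.003,0.031,0],"spin":0.394},
])

```text
time_s: 14.5
ee_pos: [0.4936, 0.1521, 0.4089]
eef_rot: [-3.141, 0.002, -2.585]
force: [0.4, -0.8, -0.6]
grip_width: 0.0006
grip_force: 0.5
```

```bash
python3 - <<'E'
from h import *
rows([(212,0,.209),(210,0,.209),(208,0,.209),(206,0,.209),(204,0,.209)])
E
```

```text
14.5 [0.4936 0.1521 0.4089] [-3.141e+00  2.000e-03 -2.585e+00] [ 0.23  0.22  1.61 -0.    1.31 -1.9 ] [ 0.4 -0.8 -0.6]
212 0 0.209 [-0.0, -0.0, 0.001, -0.002]
210 0 0.209 [0.001, 0.001, 0.001, 0.033]
208 0 0.209 [0.001, 0.002, 0.001, 0.068]
206 0 0.209 [0.002, 0.004, 0.001, 0.103]
204 0 0.209 [0.002, 0.005, 0.001, 0.138]
```

Small steps now, watching for the hard stop.

>>> jog_arm([
  {"gripper":0,"slide":[0.001,0.001,0],"spin":0.033},
  {"gripper":0,"slide":[0.001,0.002,0],"spin":0.068},
  {"gripper":0,"slide":[0.002,0.003,0],"spin":0.09},
  {"gripper":0,"slide":[0.002,0.004,0],"spin":0.1},
])

```text
time_s: 14.9
ee_pos: [0.49, 0.1544, 0.4085]
eef_rot: [-3.141, 0.001, -2.683]
force: [0.5, -0.5, -0.3]
grip_width: 0.0004
grip_force: 0.4
```

>>> jog_arm([
  {"gripper":0,"slide":[0,0.001,0],"spin":0.02},
  {"gripper":0,"slide":[0,0.001,0],"spin":0.02},
])

```text
time_s: 15.1
ee_pos: [0.4897, 0.1552, 0.4078]
eef_rot: [-3.142, 0.0, -2.703]
force: [-0.2, 0.5, 0.4]
grip_width: 0.0006
grip_force: 0.1
```

>>> jog_arm([
  {"gripper":0,"slide":[0,0.001,0],"spin":0.02},
  {"gripper":0,"slide":[0,0.001,0],"spin":0.02},
])

```text
time_s: 15.3
ee_pos: [0.4894, 0.1561, 0.4076]
eef_rot: [3.142, -0.0, -2.723]
force: [-0.3, -0.7, 0.5]
grip_width: 0.0004
grip_force: 0.2
```

>>> jog_arm([
  {"gripper":0,"slide":[0,0.001,0],"spin":0.02},
  {"gripper":0,"slide":[0,0.001,0],"spin":0.02},
])

```text
time_s: 15.5
ee_pos: [0.489, 0.1567, 0.4076]
eef_rot: [-3.141, -0.0, -2.743]
force: [-0.0, -3.2, 0.5]
grip_width: 0.0004
grip_force: 1.8
```

Force rose to 3.2 N, which suggests the stop. Back off, lift, move clear and check.

>>> jog_arm([
  {"gripper":0,"slide":[0.003,-0.01,0],"spin":0},
  {"gripper":0,"slide":[0.003,-0.01,0],"spin":0},
  {"gripper":0,"slide":[0.003,-0.01,-0.03],"spin":0},
  {"gripper":0,"slide":[0.003,-0.01,-0.07],"spin":0},
  {"gripper":0,"slide":[0.08,-0.06,-0.09],"spin":0.15},
  {"gripper":0,"slide":[0.12,-0.12,-0.09],"spin":0.3},
  {"gripper":0,"slide":[0.15,-0.17,-0.09],"spin":0.45},
  {"gripper":0,"slide":[0.15,-0.17,-0.09],"spin":0.45},
])

```text
time_s: 16.3
ee_pos: [0.4208, -0.0393, 0.4972]
eef_rot: [3.141, 0.001, 3.086]
force: [0.5, -1.1, 0.6]
grip_width: 0.0005
grip_force: 0.0
```

```bash
python3 - <<'E'
import h
from h import *
rows([])
im,d=cams.camera("top"); h.TH=100; x=capmeas(im,d,.225); print(x,np.degrees(x[0][2])%180)
cv2.imwrite("pics/top4.png",cv2.resize(im[163:263,186:316,::-1],None,fx=6,fy=6))
E
```

```text
16.3 [ 0.4208 -0.0393  0.4972] [3.141e+00 1.000e-03 3.086e+00] [-0.18 -0.05  1.7   0.    1.49 -1.69] [ 0.5 -1.1  0.6]
(array([0.51877094, 0.18736943, 0.43954339]), np.float64(15.836856801424375), np.int64(231), np.float64(0.22557931676005064)) 25.183981063538496
```

View pics/top4.png

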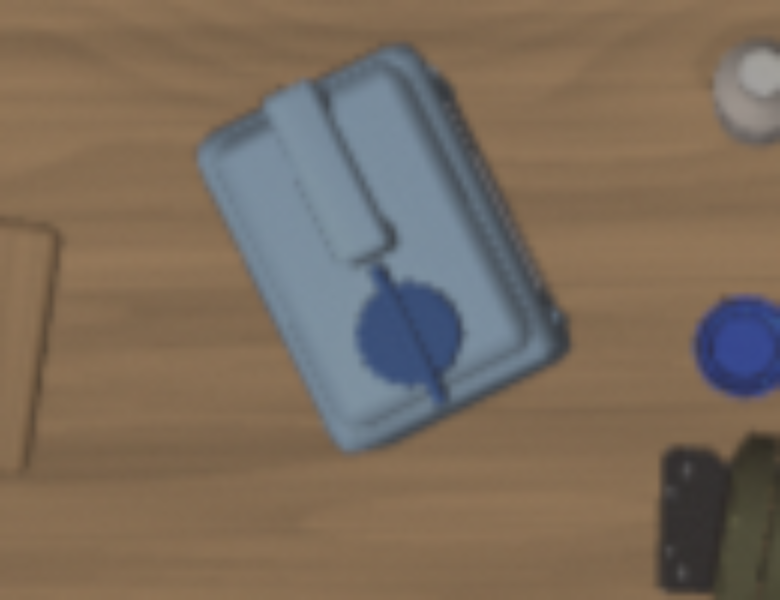

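The cap wings run from crop (378,270) to (440,398), which is 25.2° against the canister's 25.1°. The cap top is at about 225 mm and nothing has moved, so I'll hand in.

```bash
python3 -c "
from station import workorder;print(workorder.hand_in())"
```

```text
the job is handed in; nothing more can be done
None
```

The loose cap is screwed fully home: its wings line up with the canister to within about 0.1° and its top is back at about 225 mm. The canister has not moved, the hand is clear, and the job is handed in at about 16 s (no verdict was returned).

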